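# Lay out an order on its silhouette pads

## Robot

A 6-joint arm with a two-finger parallel gripper is mounted at the origin on the work surface. World frame = base frame: x ahead of the robot, y to its left, z up, the work surface at z = 0. Lengths are in m, angles in rad, forces in N, time in s.
With the tool pointing down it reaches from about 0.325 to 1 m from the base axis. Payload 5.1 kg.
Tool frame: the origin (TCP) lies at the very end of the fingers, on their centre line; the grasp point (between the pads) lies 19 mm behind it; z points along the fingers, y is the line along which they close (so a half turn about z gives the same grasp; the last joint's range is limited). The gripper opens to 85 mm and grips with 20 to 120 N. Pads are 22 mm wide; open, the fingers measure 114 mm over their backs; the gripper's body (76 mm by 85 mm) begins 54 mm behind the grasp point. The pads swing forward as they close: fully open they stand 13 mm farther back than shut.
Start: joints at [-1.264, 0.124, 1.65, -0, 1.367, -0.083], TCP at [0.247, -0.601, 0.231] pointing down, gripper open.
Joint ranges: [-2.61, 2.61], [-1.02, 2.33], [0.03, 2.71], [-1.35, 4.49], [0.32, 2.68], [-2.91, 2.91]. Speed limits (rad/s): [2.57, 2.57, 3.14, 3.14, 3.14, 3.14].

## Interface

Orientations are given as a unit quaternion [x, y, z, w].
In Python, from station import arm gives the robot as it stands.
- The arm moves only by the tool step_arm, never from a script. Its argument "commands" is a list of rows, each an object of numbers: "hand": the opening, from 0 (shut) to 1 (fully open); "tx", "ty", "tz": the shift along the tool's x, y, z in units of 25 mm (1.0 is 25 mm); "roll": the turn about the tool's z in units of 5 degrees (1.0 is 5 degrees). A call has 1 to 12 rows; each row shifts and turns the commanded pose from where the row before left it, along the tool's axes as they then stand; what a row does not reach is not made up. A row lasts 1/12 s, in which the tool goes at most 41.7 mm and 7.16 degrees, less where a joint would pass 70% of its speed; a pose out of reach is approached as far as the arm can. A call is refused whole if a number of a shift passes 1 or a number of a turn 1, either way. A call with a gripper value outside its range is refused whole. The fingers move at their own pace and stop on an object; "grip_force" is the grip in N (left out, the last holds). Time passes only in rows, so rows that do not move let the fingers close. It gives the time, the measured TCP pose, the force, the opening and the grip force at its end, in the units of the state.
- arm.sense(): the state, without advancing time (a new reading comes with each control period).
- arm.camera(name): name is "side" or "top"; returns the picture (384x512x3 uint8, red, green, blue); there is no depth.
- arm.camera_info(name): a dict with "mtx" (3x3 intrinsics, pixels), "k1" (the pictures are not rectified: a ray, as slopes to the right and down, at radius r is drawn at 1 + k1 r^2 times it, then the intrinsics apply), "xyz" and "attitude" of the camera in the world. Camera axes: x right, y up, looking along -z (the intrinsics and any distortion apply to the point x, -y, -z); pixel columns grow to the right and rows downward; lengths in m; the calibration is good to about 2 mm. A picture is of the moment at which its call begins. camera_info takes no time and is no camera call.
- arm.finish_job(): hands the job in; it is judged then, once.
Trained networks look in the newest picture that a camera, given by its name, has taken for a name from the list of things; names that differ only in an ending like _2 or _b are one class to them, and where a whole thing is asked for, a point or a joint stands for the part that bears it (a point fixed in the world has none). Each returns a list of dicts, best first, with "confidence" (0 to 1); they miss things now and then, are a little off and sometimes report something else, mostly with a low value. They report only what shows in the picture. A call takes as long as a camera call. They do not tell look-alikes from the thing itself.
- arm.outline_of(camera, query): "mask" (384x512 bool, what is visible of it) and "extent" ([left, top, right, bottom] in pixels, round what is visible of it).
The state is a dict: "time": time; "joint_pos": joint angles; "joint_velocities": joint speeds; "tau": joint torques, N m; "tool_pos": TCP position; "tcp_rot": TCP orientation; "force": force on the tool from outside, world axes, zero at the start; "wrist_torque": the same for the moment, N m; "width": finger opening in m; "finger_force": force on a finger pad.
Only numpy, scipy, OpenCV 4.12 (cv2) and the standard library are available. Lean on these libraries where they do the work, as an engineer would, in place of code of your own. Each camera call takes 0.05 s, during which the arm holds its last target. There are 200 camera calls.

## Task

Lay the four articles of this order out for the packing check: put the green glass stopper, the white corner guard, the large walnut knob and the small walnut knob each squarely on the black pad that shows its silhouette, right way round (the guard's upright leg on the red stripe, the stopper's plug on the narrow part of its shape) and standing or lying on the same side as now. Do not drop the glass stopper or let it fall, set it down; and leave the blue bottle and the amber tape roll where they are.

Things in the scene. Friction and masses are not known exactly. Their poses are not given: they have to be found in the camera images.
- stopper: Green glass bottle stopper lying flat: a round head (upright disc, 42 mm across, 18 mm high) with a plug, 18 mm thick tapering to 14 mm, sticking out sideways along its +x until 53 mm from the origin. Loose, about 90 g. Origin: centre of the head's underside; z up. Grip it across the head, closing along its y.
- guard: White nylon pallet corner guard, an L section 60 mm long (along its y): an upright leg 8 mm thick (along x), 44 mm high, and a flat leg 6 mm thick lying on the surface from the upright leg out to x = +46 mm. Loose, about 80 g. Origin: centre of the underside of the upright leg; z up. Grip the upright leg from above, closing along its x.
- knob_large: Large walnut drawer knob, round, 48 mm across at its widest (from 16 to 25 mm above its foot), 33 mm high, standing on a 30 mm foot. Loose, about 60 g. Origin: centre of the foot's underside; z up.
- knob_small: Small walnut drawer knob, round, 30 mm across at its widest (from 12 to 21 mm above its foot), 27 mm high, standing on a 22 mm foot. Loose, about 30 g. Origin: centre of the foot's underside; z up.
- pad_stopper: Black rubber pad with blue border, fixed, 110 mm along x, 94 mm along y, 5 mm thick. Origin: centre of its underside; z up. Yellow stopper silhouette: a 44 mm disc centred at x = -16 mm, y = 0 (there the stopper's origin belongs), with a narrow bar towards +x (the plug's side): the stopper's x axis belongs along the pad's x.
- pad_guard: Black rubber pad with blue border, fixed, 110 mm along x, 94 mm along y, 5 mm thick. Origin: centre of its underside; z up. Yellow rectangle with a red stripe, 11 mm by 62 mm, along its -x edge, centred at x = -21 mm, y = 0: the guard's origin (upright leg) belongs there, its flat leg over the yellow towards +x, its x axis along the pad's x.
- pad_large: Black rubber pad with blue border, fixed, 110 mm along x, 94 mm along y, 5 mm thick. Origin: centre of its underside; z up. Yellow disc, 50 mm across, at its centre: the place of the large knob (any yaw).
- pad_small: Black rubber pad with blue border, fixed, 110 mm along x, 94 mm along y, 5 mm thick. Origin: centre of its underside; z up. Yellow disc, 32 mm across, at its centre: the place of the small knob (any yaw).
- cleaner: Bystander: upright blue bottle with a paper label and white cap, 44 mm across, 110 mm high, loose, to be left alone. Origin: centre of its underside.
- tape_roll: Bystander: amber tape roll lying flat, 50 mm across, 24 mm high, loose, to be left alone. Origin: centre of its underside.
There are look-alikes about, which are no part of the job. What is meant by the stopper is not pink, purple or yellow, and is the smaller of those in its own colour.

How it is judged:
By the outcome, as a careful person would: the job done as asked, in the order asked, and still so for the second after the job is handed in, with the robot touching nothing.
It also fails if it takes over 112 s, if anything falls off the work surface, if the arm or the gripper's body presses on something with over 40 N, if the wrist force passes 120 N, or if a joint passes its speed limit or range.

## Working session

There is one attempt and no reset: what is moved stays moved. The work goes in short steps, Python scripts to look and compute and a tool call to move; the robot and the scene stay as the last step left them, time stands still between calls to the robot, and variables do not carry over. Pictures are saved under pics/ and viewed, at most 14 in all, crops included, and the job is handed in when it is done.

Besides the shell and the picture viewer there is one more tool, called after "Emit:" by a JSON object that holds its "method" and its "body", one argument or row to a line. step_arm: Moves the arm, as the interface text tells. Its arguments: {"type":"object","properties":{"commands":{"type":"array"},"grip_force":{"type":"number"}},"required":["commands"]}

```bash
ls; mkdir -p pics
python3 - <<'E'
from station import arm
import cv2
for n in("top","side"):
    p=arm.camera(n); cv2.imwrite(f"pics/{n}0.png",cv2.resize(p[:,:,::-1],(800,600),interpolation=cv2.INTER_CUBIC))
    print(n,arm.camera_info(n))
s=arm.sense();print(s)
E
```

```text
pics
top {'mtx': array([[350.8335958 ,   0.        , 249.89532576],
       [  0.        , 350.8335958 , 193.07902033],
       [  0.        ,   0.        ,   1.        ]]), 'k1': 0.012085268651261246, 'xyz': array([0.5199586 , 0.06493466, 0.87132599]), 'attitude': array([-0.01451032,  0.03944133,  0.70684396, -0.70612   ])}
side {'mtx': array([[431.37192823,   0.        , 250.78959506],
       [  0.        , 431.37192823, 188.40346807],
       [  0.        ,   0.        ,   1.        ]]), 'k1': 0.03132523685957782, 'xyz': array([0.22541921, 0.67748469, 0.69693753]), 'attitude': array([-0.11139866,  0.39296347,  0.87807215, -0.24931778])}
{'time': 0.1, 'joint_pos': array([-1.26360008e+00,  1.24468085e-01,  1.65154712e+00,  1.44758757e-05,
        1.36749272e+00, -8.25801392e-02]), 'joint_velocities': array([ 0.00051966, -0.00140396, -0.00383283, -0.00028334, -0.00012117,
       -0.00230957]), 'tau': array([ 3.81826351e-05, -4.24930322e+01, -3.66654253e+01, -7.46443880e-05,
        3.95393450e-03,  1.80762720e-05]), 'tool_pos': array([ 0.24680892, -0.60072187,  0.23015196]), 'tcp_rot': array([ 9.81069162e-01,  1.93655316e-01, -1.00281556e-04, -9.52398047e-04]), 'force': array([-0.06299533,  0.86085521,  0.45938599]), 'wrist_torque': array([-0.01348172,  0.02570223, -0.03058937]), 'finger_force': 0.0, 'width': 0.0853068528258046}
```

View pics/top0.png

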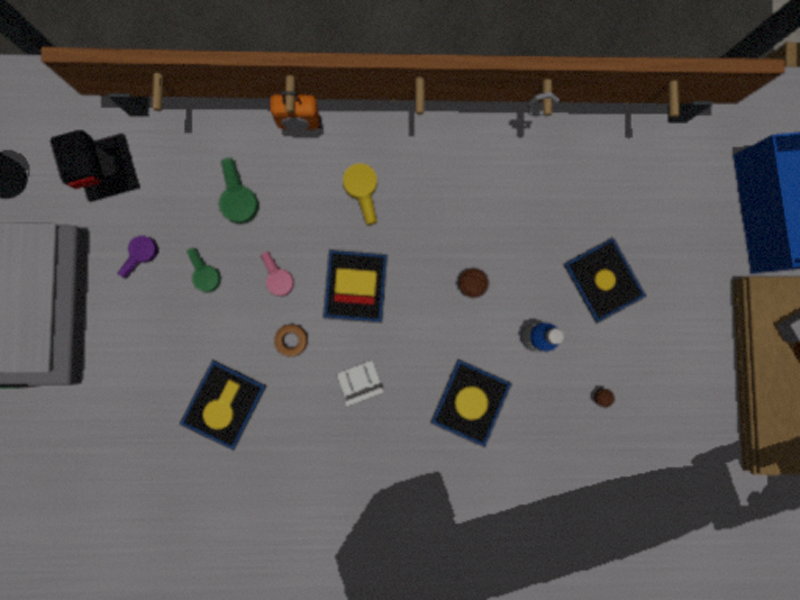

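View pics/side0.png

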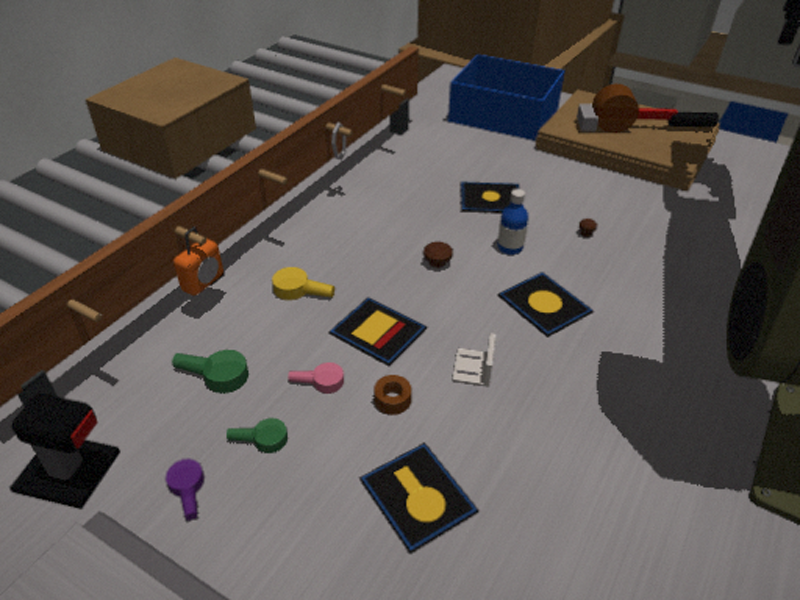

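The top view shows the small green stopper at (205,278), guard at (360,382), large knob (473,283) and small knob (603,397). The pads are at stopper (222,405), guard (355,287), large (471,403) and small (605,280). I'll fit silhouettes in both cameras.

```bash
cat > h.py <<'E'
import numpy as np, cv2
from scipy.spatial.transform import Rotation as R
from scipy.optimize import minimize
from station import arm
S=4
def proj(cam,P):
    i=arm.camera_info(cam); Rc=R.from_quat(i["attitude"]).as_matrix()
    C=(np.asarray(P,float)-i["xyz"])@Rc*[1,-1,-1]
    return cv2.projectPoints(C,np.zeros(3),np.zeros(3),i["mtx"],np.array([i["k1"],0,0,0]))[0][:,0]
def ray(cam,uv,z):
    i=arm.camera_info(cam)
    n=cv2.undistortPoints(np.array([[uv]],float),i["mtx"],np.array([i["k1"],0,0,0]))[0,0]
    d=R.from_quat(i["attitude"]).as_matrix()@[n[0],-n[1],-1]
    return (i["xyz"]+d*(z-i["xyz"][2])/d[2])[:2]
def cyl(x,y,rings):
    a=np.linspace(0,2*np.pi,32,endpoint=False)
    return np.vstack([np.c_[x+r*np.cos(a),y+r*np.sin(a),0*a+z] for r,z in rings])
def box(x0,x1,y0,y1,z0,z1): return np.array([[x,y,z] for x in(x0,x1) for y in(y0,y1) for z in(z0,z1)])
pad=[box(-.055,.055,-.047,.047,0,.005)]
M=dict(stopper=[cyl(0,0,[(.021,0),(.021,.018)]),np.array([[x,s*w,.009+t*w] for x,w in((.015,.009),(.053,.007)) for s in(-1,1) for t in(-1,1)])],
 guard=[box(-.004,.004,-.03,.03,0,.044),box(-.004,.046,-.03,.03,0,.006)],
 knob_large=[cyl(0,0,[(.015,0),(.024,.016),(.024,.025),(.015,.033)])],
 knob_small=[cyl(0,0,[(.011,0),(.015,.012),(.015,.021),(.009,.027)])],
 pad_stopper=pad,pad_guard=pad,pad_large=pad,pad_small=pad,
 cleaner=[cyl(0,0,[(.022,0),(.022,.075),(.008,.11)])],tape_roll=[cyl(0,0,[(.025,0),(.025,.024)])])
def sil(cam,name,p,z0=0):
    m=np.zeros((384*S,512*S),np.uint8); c,s=np.cos(p[2]),np.sin(p[2])
    for V in M[name]:
        W=np.c_[p[0]+c*V[:,0]-s*V[:,1],p[1]+s*V[:,0]+c*V[:,1],V[:,2]+z0]
        q=((proj(cam,W)+.5)*S-.5)*16
        cv2.fillConvexPoly(m,cv2.convexHull(np.round(q).astype(np.int32)),1,cv2.LINE_8,4)
    return cv2.resize(m.astype(np.float32),(512,384),interpolation=cv2.INTER_AREA)
def fit(name,p0,z0=0,cams=("top","side")):
    """p0: rough x,y,yaw. Returns fitted pose(s) by camera and jointly, with IoU"""
    g={}
    for c in cams:
        u=proj(c,[[p0[0],p0[1],z0+.01]])[0]
        best=None
        for o in arm.outline_of(c,name):
            m=o["mask"]; cen=np.argwhere(m).mean(0)[::-1] if m.any() else np.array([1e4,1e4])
            d=np.hypot(*(cen-u))
            if d<22 and o["confidence"]>.2 and (best is None or d<best[0]): best=(d,m.astype(np.float32))
        if best: g[c]=best[1]
    out={}
    for k in [(c,) for c in g]+([tuple(g)] if len(g)>1 else []):
        def cost(q):
            p=p0+q*np.array([.01,.01,.2]); t=0
            for c in k:
                r=sil(c,name,p,z0); t+=np.abs(r-g[c]).sum()/max(g[c].sum(),1)
            return t/len(k)
        r=min((minimize(cost,[a,b,y],method="Nelder-Mead",options=dict(initial_simplex=np.array([a,b,y])+np.vstack([np.zeros(3),np.eye(3)*.8]),xatol=.01,fatol=1e-4)) for a,b,y in((0,0,0),(.5,-.5,.5),(-.5,.5,-.5))),key=lambda r:r.fun)
        p=p0+r.x*np.array([.01,.01,.2]); out["+".join(k)]=(p,r.fun)
    return out
def show(name,o):
    for k,(p,f) in o.items(): print(f"{name:12s}{k:9s} x{p[0]*1e3:7.1f} y{p[1]*1e3:7.1f} yaw{np.degrees(p[2]):7.1f} cost {f:.3f}")
E
python3 - <<'E'
from h import *
arm.camera("top");arm.camera("side")
d=np.radians
G=dict(stopper=(201,270,25),guard=(362,390,20),knob_large=(473,283,0),knob_small=(603,397,0),pad_stopper=(222,405,-28),pad_guard=(355,287,-5),pad_large=(471,403,-23),pad_small=(605,280,27),cleaner=(540,337,0),tape_roll=(291,340,0))
for n,(u,v,y) in G.items():
    p=ray("top",((u+.5)*.64-.5,(v+.5)*.64-.5),.005)
    show(n,fit(n,np.array([*p,d(y)])))
E
```

```text
stopper     top       x  623.4 y  325.0 yaw   28.8 cost 0.195
stopper     side      x  619.9 y  325.1 yaw   21.6 cost 0.258
stopper     top+side  x  621.5 y  323.5 yaw   28.6 cost 0.237
guard       top       x  441.8 y   76.6 yaw   20.7 cost 0.069
guard       side      x  441.4 y   78.0 yaw   20.0 cost 0.100
guard       top+side  x  441.4 y   77.6 yaw   20.2 cost 0.087
knob_large  top       x  614.8 y  -94.0 yaw    5.3 cost 0.049
knob_large  side      x  614.7 y  -92.8 yaw   12.5 cost 0.094
knob_large  top+side  x  615.1 y  -93.9 yaw    3.7 cost 0.075
knob_small  top       x  435.6 y -297.7 yaw   12.7 cost 0.198
knob_small  side      x  433.5 y -296.7 yaw    5.4 cost 0.135
knob_small  top+side  x  434.5 y -297.6 yaw    5.0 cost 0.178
pad_stopper top       x  426.8 y  295.1 yaw  -25.9 cost 0.053
pad_stopper side      x  426.2 y  296.3 yaw  -26.4 cost 0.059
pad_stopper top+side  x  426.7 y  295.3 yaw  -26.1 cost 0.058
pad_guard   top       x  611.5 y   92.1 yaw   -4.7 cost 0.030
pad_guard   side      x  611.8 y   93.1 yaw   -5.1 cost 0.038
pad_guard   top+side  x  611.7 y   92.4 yaw   -4.8 cost 0.036
pad_large   side      x  427.1 y  -89.5 yaw  -23.4 cost 0.036
pad_small   top       x  622.5 y -311.2 yaw   28.3 cost 0.066
pad_small   side      x  624.9 y -306.6 yaw   27.5 cost 0.314
pad_small   top+side  x  622.3 y -310.0 yaw   28.7 cost 0.201
cleaner     top       x  529.8 y -194.3 yaw   -4.6 cost 0.098
cleaner     side      x  531.9 y -195.2 yaw  -11.4 cost 0.085
cleaner     top+side  x  531.0 y -194.5 yaw  -13.4 cost 0.101
tape_roll   top       x  524.9 y  190.5 yaw    7.7 cost 0.213
tape_roll   side      x  526.0 y  191.6 yaw   -5.2 cost 0.083
tape_roll   top+side  x  525.3 y  190.9 yaw    4.7 cost 0.155
```

```bash
cat >> h.py <<'E'
def colfit(name,p0,lo,hi,z0=0,cams=("top","side"),r=30,plan=None):
    """like fit, but with an HSV colour mask near the rough place"""
    old=arm.outline_of
    class A: pass
    def of(c,n):
        hsv=cv2.cvtColor(arm.camera(c),cv2.COLOR_RGB2HSV); m=cv2.inRange(hsv,lo,hi)
        u=proj(c,[[p0[0],p0[1],z0+.01]])[0]; w=np.zeros_like(m); cv2.circle(w,tuple(int(round(t)) for t in u),r,255,-1)
        n_,L,st,ce=cv2.connectedComponentsWithStats(m&w)
        if n_<2: return []
        return [dict(confidence=1,mask=L==1+np.argmax(st[1:,4]))]
    global outl
    arm_of=globals()["arm"]; 
    class P: 
        camera_info=staticmethod(arm_of.camera_info); outline_of=staticmethod(of)
    globals()["arm"],keep=P,arm_of
    def of2(c,n): 
        globals()["arm"]=keep
        try: return of(c,n)
        finally: globals()["arm"]=P
    P.outline_of=staticmethod(of2)
    try: return fit(name,p0,z0,cams)
    finally: globals()["arm"]=keep
E
python3 - <<'E'
# tidy: replace the hack by a plain parameter
s=open('h.py').read()
s=s[:s.index("def colfit")]
s=s.replace('cams=("top","side")):\n    """p0','cams=("top","side"),col=None):\n    """p0').replace("in arm.outline_of(c,name):","in (colmask(c,u,*col) if col else arm.outline_of(c,name)):")
s=s.replace("def fit(",'''def colmask(c,u,lo,hi,r=30):
    m=cv2.inRange(cv2.cvtColor(arm.camera(c),cv2.COLOR_RGB2HSV),lo,hi)
    w=np.zeros_like(m); cv2.circle(w,tuple(int(round(t)) for t in u),r,255,-1)
    n,L,st,_=cv2.connectedComponentsWithStats(m&w)
    return [dict(confidence=1,mask=L==1+np.argmax(st[1:,4]))] if n>1 else []
GREEN=((50,90,30),(90,255,255)); YEL=((22,120,70),(35,255,255))
def fit(''',1)
s+='''disc=lambda r:[cyl(0,0,[(r,.005)])]
M.update(d_large=disc(.025),d_small=disc(.016),d_stop=[cyl(-.016,0,[(.022,.005)])+0])
'''
open('h.py','w').write(s)
E
python3 - <<'E'
from h import *
d=np.radians
for n,p,c in(("stopper",(.622,.324,d(28)),GREEN),("d_large",(.427,-.0895,0),YEL),("d_small",(.6225,-.311,0),YEL)):
    show(n,fit(n,np.array(p),col=c))
import cv2
im=arm.camera("top")
show("pad_large",fit("pad_large",np.array((.427,-.0895,d(-23)))))
E
```

```text
stopper     top       x  623.5 y  321.1 yaw   33.0 cost 0.353
stopper     side      x  622.5 y  323.3 yaw   26.6 cost 0.285
stopper     top+side  x  622.8 y  323.4 yaw   26.7 cost 0.327
d_large     top       x  427.8 y  -91.4 yaw    3.9 cost 0.110
d_large     side      x  427.3 y  -91.0 yaw    3.5 cost 0.069
d_large     top+side  x  427.2 y  -91.1 yaw   14.2 cost 0.092
d_small     top       x  622.5 y -311.3 yaw   -7.4 cost 0.137
d_small     side      x  621.0 y -308.8 yaw    3.3 cost 0.138
d_small     top+side  x  621.9 y -310.6 yaw    8.8 cost 0.145
pad_large   top       x  426.5 y  -90.2 yaw  -24.2 cost 0.038
pad_large   side      x  426.6 y  -90.5 yaw  -22.6 cost 0.038
pad_large   top+side  x  426.6 y  -90.2 yaw  -23.8 cost 0.039
```

Run:
```python
from h import *
out=[]
for c in("top","side"):
    im=arm.camera(c); u=proj(c,[[.63,.327,.01]])[0].round().astype(int)
    a=im[u[1]-25:u[1]+25,u[0]-25:u[0]+25,::-1].copy()
    b=cv2.resize(a,(400,400),interpolation=cv2.INTER_NEAREST); b=cv2.convertScaleAbs(b,alpha=1.6)
    m=sil(c,"stopper",(.6225,.3238,np.radians(27.5)))[u[1]-25:u[1]+25,u[0]-25:u[0]+25]
    cs,_=cv2.findContours((cv2.resize(m,(400,400))>.5).astype(np.uint8),0,2); cv2.drawContours(b,cs,-1,(0,0,255),1)
    out.append(b)
    hs=cv2.cvtColor(im,cv2.COLOR_RGB2HSV); v=proj(c,[[.6225,.3238,.018]])[0].round().astype(int); print(hs[v[1],v[0]-8:v[0]+9].tolist())
cv2.imwrite("pics/z1.png",np.hstack(out))
```

```text
[[67, 22, 103], [64, 75, 99], [66, 114, 92], [65, 119, 88], [68, 127, 86], [68, 141, 87], [66, 122, 88], [66, 126, 85], [67, 132, 87], [66, 129, 85], [69, 125, 88], [66, 118, 91], [67, 129, 89], [65, 122, 88], [66, 116, 92], [68, 126, 89], [66, 108, 92]]
[[66, 116, 90], [66, 129, 89], [67, 132, 87], [64, 122, 88], [65, 122, 88], [66, 123, 89], [65, 123, 89], [66, 119, 90], [66, 123, 89], [66, 125, 88], [67, 127, 90], [66, 119, 92], [66, 123, 91], [67, 126, 93], [66, 123, 93], [66, 129, 91], [65, 115, 93]]
```

View pics/z1.png

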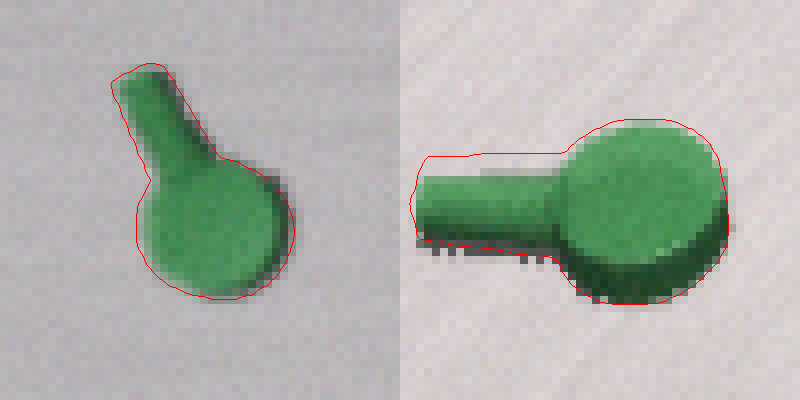

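```bash
cat > plan.py <<'E'
import sys,numpy as np
from station import arm
from scipy.spatial.transform import Rotation as R
# usage: plan.py phi x y z (deg, mm): turn first, then shifts in tool units at the new angle
s=arm.sense(); m=R.from_quat(s["tcp_rot"]).as_matrix(); phi=np.degrees(np.arctan2(m[1,0],m[0,0]))
f,x,y,z=map(float,sys.argv[1:5]); p=s["tool_pos"]*1e3
print("t %.2f pos"%s["time"],p.round(1),"phi %.2f"%phi,"down",m[:,2].round(3),"w %.1f"%(s["width"]*1e3),"F",s["force"].round(1),"ff %.1f"%s["finger_force"])
r=(phi-f+180)%360-180; a=np.radians(f); d=np.array([x,y,z])-p
print("roll %.2f | tx %.2f ty %.2f tz %.2f"%(r/5,(d[0]*np.cos(a)+d[1]*np.sin(a))/25,(d[0]*np.sin(a)-d[1]*np.cos(a))/25,-d[2]/25),"q",np.degrees(s["joint_pos"]).round())
E
python3 plan.py 28 623 323.7 150
```

```text
t 1.75 pos [ 246.9 -601.2  231.3] phi 22.33 down [-0.  0. -1.] w 85.5 F [-0.1  1.1 -0. ] ff 0.0
roll -1.13 | tx 30.65 ty -25.61 tz 3.25 q [-72.   7.  95.  -0.  78.  -5.]
```

Emit:
{"method": "step_arm", "body": {
  "commands": [
    {"roll": -0.6, "hand": 1},
    {"roll": -0.53, "hand": 1},
    {"tx": 1, "ty": -0.83},
    {"tx": 1, "ty": -0.83},
    {"tx": 1, "ty": -0.83},
    {"tx": 1, "ty": -0.83},
    {"tx": 1, "ty": -0.83},
    {"tx": 1, "ty": -0.83},
    {"tx": 1, "ty": -0.83},
    {"tx": 1, "ty": -0.83},
    {"tx": 1, "ty": -0.83},
    {"tx": 1, "ty": -0.83}
  ]
}}

```text
invalid input at $.commands[0]: expected keys hand, tx, ty, tz, roll
```

Emit:
{"method": "step_arm", "body": {
  "commands": [
    {"tx": 1, "ty": -0.83},
    {"tx": 1, "ty": -0.83},
    {"tx": 1, "ty": -0.83},
    {"tx": 1, "ty": -0.83},
    {"tx": 1, "ty": -0.83},
    {"tx": 1, "ty": -0.83},
    {"tx": 1, "ty": -0.83},
    {"tx": 1, "ty": -0.83},
    {"tx": 1, "ty": -0.83},
    {"tx": 1, "ty": -0.83},
    {"tx": 1, "ty": -0.83},
    {"tx": 1, "ty": -0.83}
  ]
}}

```text
invalid input at $.commands[0]: expected keys hand, tx, ty, tz, roll
```

```bash
python3 plan.py 28 623 323.7 60
```

```text
t 1.75 pos [ 246.9 -601.2  231.3] phi 22.33 down [-0.  0. -1.] w 85.5 F [-0.1  1.1 -0. ] ff 0.0
roll -1.13 | tx 30.65 ty -25.61 tz 6.85 q [-72.   7.  95.  -0.  78.  -5.]
```

All keys are required in each row.

Emit:
{"method": "step_arm", "body": {
  "commands": [
    {"hand": 1, "tx": 0, "ty": 0, "tz": 0, "roll": -0.6},
    {"hand": 1, "tx": 0, "ty": 0, "tz": 0, "roll": -0.53},
    {"hand": 1, "tx": 1, "ty": -0.83, "tz": 0, "roll": 0},
    {"hand": 1, "tx": 1, "ty": -0.83, "tz": 0, "roll": 0},
    {"hand": 1, "tx": 1, "ty": -0.83, "tz": 0, "roll": 0},
    {"hand": 1, "tx": 1, "ty": -0.83, "tz": 0, "roll": 0},
    {"hand": 1, "tx": 1, "ty": -0.83, "tz": 0, "roll": 0},
    {"hand": 1, "tx": 1, "ty": -0.83, "tz": 0, "roll": 0},
    {"hand": 1, "tx": 1, "ty": -0.83, "tz": 0, "roll": 0},
    {"hand": 1, "tx": 1, "ty": -0.83, "tz": 0, "roll": 0},
    {"hand": 1, "tx": 1, "ty": -0.83, "tz": 0, "roll": 0},
    {"hand": 1, "tx": 1, "ty": -0.83, "tz": 0, "roll": 0}
  ]
}}

```text
time: 2.75
tool_pos: [0.3707, -0.2993, 0.2316]
tcp_rot: [0.97, 0.242, 0.0, 0.0]
force: [0.6, -0.3, -0.7]
width: 0.0854
finger_force: 0.0
```

Emit:
{"method": "step_arm", "body": {
  "commands": [
    {"hand": 1, "tx": 1, "ty": -0.83, "tz": 0, "roll": 0},
    {"hand": 1, "tx": 1, "ty": -0.83, "tz": 0, "roll": 0},
    {"hand": 1, "tx": 1, "ty": -0.83, "tz": 0, "roll": 0},
    {"hand": 1, "tx": 1, "ty": -0.83, "tz": 0, "roll": 0},
    {"hand": 1, "tx": 1, "ty": -0.83, "tz": 0, "roll": 0},
    {"hand": 1, "tx": 1, "ty": -0.83, "tz": 0, "roll": 0},
    {"hand": 1, "tx": 1, "ty": -0.83, "tz": 0, "roll": 0},
    {"hand": 1, "tx": 1, "ty": -0.83, "tz": 0, "roll": 0},
    {"hand": 1, "tx": 1, "ty": -0.83, "tz": 0, "roll": 0},
    {"hand": 1, "tx": 1, "ty": -0.83, "tz": 0, "roll": 0},
    {"hand": 1, "tx": 1, "ty": -0.83, "tz": 0, "roll": 0},
    {"hand": 1, "tx": 1, "ty": -0.83, "tz": 0, "roll": 0}
  ]
}}

```text
time: 3.75
tool_pos: [0.5189, 0.0617, 0.2316]
tcp_rot: [0.97, 0.242, 0.0, 0.0]
force: [1.4, -0.4, 0.5]
width: 0.0851
finger_force: 0.0
```

```bash
python3 plan.py 28 623 323.7 60
```

```text
t 3.75 pos [518.9  61.7 231.6] phi 28.00 down [ 0.001 -0.    -1.   ] w 85.1 F [ 1.4 -0.4  0.5] ff 0.0
roll -0.00 | tx 8.60 ty -7.30 tz 6.86 q [  1.  -9. 111.  -0.  79.  63.]
```

Emit:
{"method": "step_arm", "body": {
  "commands": [
    {"hand": 1, "tx": 0.86, "ty": -0.73, "tz": 0.5, "roll": 0},
    {"hand": 1, "tx": 0.86, "ty": -0.73, "tz": 0.5, "roll": 0},
    {"hand": 1, "tx": 0.86, "ty": -0.73, "tz": 0.5, "roll": 0},
    {"hand": 1, "tx": 0.86, "ty": -0.73, "tz": 0.6, "roll": 0},
    {"hand": 1, "tx": 0.86, "ty": -0.73, "tz": 0.7, "roll": 0},
    {"hand": 1, "tx": 0.86, "ty": -0.73, "tz": 0.8, "roll": 0},
    {"hand": 1, "tx": 0.86, "ty": -0.73, "tz": 0.8, "roll": 0},
    {"hand": 1, "tx": 0.86, "ty": -0.73, "tz": 0.8, "roll": 0},
    {"hand": 1, "tx": 0.86, "ty": -0.73, "tz": 0.8, "roll": 0},
    {"hand": 1, "tx": 0.86, "ty": -0.73, "tz": 0.8, "roll": 0},
    {"hand": 1, "tx": 0, "ty": 0, "tz": 0, "roll": 0},
    {"hand": 1, "tx": 0, "ty": 0, "tz": 0, "roll": 0}
  ]
}}

```text
time: 4.75
tool_pos: [0.6215, 0.3226, 0.0586]
tcp_rot: [0.97, 0.243, -0.002, 0.0]
force: [-0.3, 0.3, 0.3]
width: 0.0852
finger_force: 0.0
```

```bash
python3 plan.py 28 623 323.7 2
```

```text
t 4.75 pos [621.5 322.6  58.6] phi 28.09 down [-0.004 -0.002 -1.   ] w 85.2 F [-0.3  0.3  0.3] ff 0.0
roll 0.02 | tx 0.07 ty -0.01 tz 2.26 q [23. 22. 94. -0. 64. 85.]
```

Emit:
{"method": "step_arm", "body": {
  "commands": [
    {"hand": 1, "tx": 0.07, "ty": 0, "tz": 0.6, "roll": 0},
    {"hand": 1, "tx": 0, "ty": 0, "tz": 0.6, "roll": 0},
    {"hand": 1, "tx": 0, "ty": 0, "tz": 0.6, "roll": 0},
    {"hand": 1, "tx": 0, "ty": 0, "tz": 0.46, "roll": 0},
    {"hand": 1, "tx": 0, "ty": 0, "tz": 0, "roll": 0},
    {"hand": 0.3, "tx": 0, "ty": 0, "tz": 0, "roll": 0},
    {"hand": 0.3, "tx": 0, "ty": 0, "tz": 0, "roll": 0},
    {"hand": 0.3, "tx": 0, "ty": 0, "tz": 0, "roll": 0},
    {"hand": 0.3, "tx": 0, "ty": 0, "tz": 0, "roll": 0},
    {"hand": 0.3, "tx": 0, "ty": 0, "tz": 0, "roll": 0},
    {"hand": 0.3, "tx": 0, "ty": 0, "tz": 0, "roll": 0},
    {"hand": 0.3, "tx": 0, "ty": 0, "tz": 0, "roll": 0}
  ],
  "grip_force": 30
}}

```text
time: 5.75
tool_pos: [0.6252, 0.3233, 0.0064]
tcp_rot: [0.97, 0.242, 0.001, -0.0]
force: [-0.6, 0.1, 5.4]
width: 0.0409
finger_force: 30.9
```

```bash
python3 plan.py 28 623 323.7 2
```

```text
t 5.75 pos [625.2 323.3   6.4] phi 27.99 down [ 0.002  0.001 -1.   ] w 40.9 F [-0.6  0.1  5.4] ff 30.9
roll -0.00 | tx -0.07 ty -0.06 tz 0.18 q [23. 26. 95. -0. 59. 85.]
```

Emit:
{"method": "step_arm", "body": {
  "commands": [
    {"hand": 0.3, "tx": 0, "ty": 0, "tz": -0.6, "roll": 0},
    {"hand": 0.3, "tx": 0, "ty": 0, "tz": -0.8, "roll": 0},
    {"hand": 0.3, "tx": 0, "ty": 0, "tz": -0.8, "roll": 0},
    {"hand": 0.3, "tx": 0, "ty": 0, "tz": -0.8, "roll": 0},
    {"hand": 0.3, "tx": 0, "ty": 0, "tz": 0, "roll": 0},
    {"hand": 0.3, "tx": 0, "ty": 0, "tz": 0, "roll": 0},
    {"hand": 0.3, "tx": 0, "ty": 0, "tz": 0, "roll": 0}
  ]
}}

```text
time: 6.33
tool_pos: [0.6233, 0.3225, 0.0785]
tcp_rot: [0.97, 0.242, -0.001, 0.0]
force: [0.1, -0.2, -1.8]
width: 0.0406
finger_force: 30.6
```

```bash
python3 - <<'E'
from h import *
for i in range(3):
    a=arm.camera("side"); s=arm.sense(); print((s["tool_pos"]*1e3).round(1),s["width"],s["finger_force"],s["force"].round(1))
b=arm.camera("top")
cv2.imwrite("pics/l1.png",np.hstack([cv2.resize(x[:,:,::-1][t:t+190,l:l+254],(400,300)) for x,t,l in((a,150,50),(b,60,40))]))
E
python3 plan.py -26.1 412.4 302.3 60
```

```text
[622.9 322.3  77.7] 0.04040862526533204 30.559253096580505 [-0.1 -0.6 -1. ]
[622.8 322.2  77.4] 0.04046573038465811 30.558725595474243 [-0.5 -0.6 -1.5]
[622.9 322.3  77.4] 0.0405650965580571 30.559440851211548 [-0.2  0.6 -1.3]
t 6.53 pos [623.1 322.3  77.7] phi 27.98 down [-0.003 -0.001 -1.   ] w 40.3 F [-0.4 -0.6 -1.5] ff 30.6
roll 10.82 | tx -7.22 ty 4.43 tz 0.71 q [23. 21. 94.  0. 66. 85.]
```

View pics/l1.png

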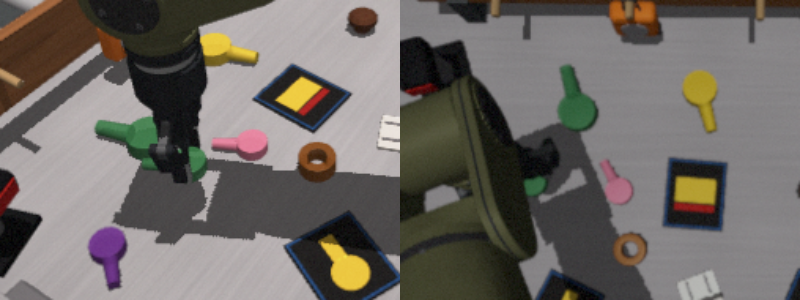

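Emit:
{"method": "step_arm", "body": {
  "commands": [
    {"hand": 0.3, "tx": 0, "ty": 0, "tz": 0, "roll": 0.9},
    {"hand": 0.3, "tx": 0, "ty": 0, "tz": 0, "roll": 0.9},
    {"hand": 0.3, "tx": 0, "ty": 0, "tz": 0, "roll": 0.9},
    {"hand": 0.3, "tx": 0, "ty": 0, "tz": 0, "roll": 0.9},
    {"hand": 0.3, "tx": 0, "ty": 0, "tz": 0, "roll": 0.9},
    {"hand": 0.3, "tx": 0, "ty": 0, "tz": 0, "roll": 0.9},
    {"hand": 0.3, "tx": 0, "ty": 0, "tz": 0, "roll": 0.9},
    {"hand": 0.3, "tx": 0, "ty": 0, "tz": 0, "roll": 0.9},
    {"hand": 0.3, "tx": 0, "ty": 0, "tz": 0, "roll": 0.9},
    {"hand": 0.3, "tx": 0, "ty": 0, "tz": 0, "roll": 0.9},
    {"hand": 0.3, "tx": 0, "ty": 0, "tz": 0, "roll": 0.9},
    {"hand": 0.3, "tx": 0, "ty": 0, "tz": 0, "roll": 0.92}
  ]
}}

```text
time: 7.53
tool_pos: [0.6237, 0.3226, 0.0786]
tcp_rot: [0.974, -0.228, -0.001, 0.001]
force: [-0.0, -1.0, -1.3]
width: 0.0406
finger_force: 30.6
```

Emit:
{"method": "step_arm", "body": {
  "commands": [
    {"hand": 0.3, "tx": -0.4, "ty": 0.2, "tz": 0, "roll": 0},
    {"hand": 0.3, "tx": -0.7, "ty": 0.43, "tz": 0, "roll": 0},
    {"hand": 0.3, "tx": -0.8, "ty": 0.5, "tz": 0, "roll": 0},
    {"hand": 0.3, "tx": -0.8, "ty": 0.5, "tz": 0, "roll": 0},
    {"hand": 0.3, "tx": -0.8, "ty": 0.5, "tz": 0, "roll": 0},
    {"hand": 0.3, "tx": -0.8, "ty": 0.5, "tz": 0, "roll": 0},
    {"hand": 0.3, "tx": -0.8, "ty": 0.5, "tz": 0, "roll": 0},
    {"hand": 0.3, "tx": -0.8, "ty": 0.5, "tz": 0, "roll": 0},
    {"hand": 0.3, "tx": -0.8, "ty": 0.5, "tz": 0.2, "roll": 0},
    {"hand": 0.3, "tx": -0.52, "ty": 0, "tz": 0.5, "roll": 0},
    {"hand": 0.3, "tx": 0, "ty": 0, "tz": 0, "roll": 0},
    {"hand": 0.3, "tx": 0, "ty": 0, "tz": 0, "roll": 0}
  ]
}}

```text
time: 8.53
tool_pos: [0.4159, 0.3095, 0.0609]
tcp_rot: [0.974, -0.225, -0.001, 0.001]
force: [1.7, -0.8, -0.7]
width: 0.0403
finger_force: 30.6
```

```bash
python3 plan.py -26.1 412.3 302.3 12
```

```text
t 8.53 pos [415.9 309.5  60.9] phi -26.05 down [-0.002 -0.001 -1.   ] w 40.3 F [ 1.7 -0.8 -0.7] ff 30.6
roll 0.01 | tx -0.00 ty 0.32 tz 1.96 q [ 31.   0. 119.  -0.  61. 147.]
```

Emit:
{"method": "step_arm", "body": {
  "commands": [
    {"hand": 0.3, "tx": 0, "ty": 0.32, "tz": 0.3, "roll": 0},
    {"hand": 0.3, "tx": 0, "ty": 0, "tz": 0.4, "roll": 0},
    {"hand": 0.3, "tx": 0, "ty": 0, "tz": 0.4, "roll": 0},
    {"hand": 0.3, "tx": 0, "ty": 0, "tz": 0.4, "roll": 0},
    {"hand": 0.3, "tx": 0, "ty": 0, "tz": 0.3, "roll": 0},
    {"hand": 0.3, "tx": 0, "ty": 0, "tz": 0, "roll": 0},
    {"hand": 0.3, "tx": 0, "ty": 0, "tz": 0, "roll": 0}
  ]
}}

```text
time: 9.12
tool_pos: [0.4128, 0.302, 0.0163]
tcp_rot: [0.974, -0.226, -0.001, 0.001]
force: [0.1, 0.1, -2.1]
width: 0.0402
finger_force: 30.7
```

```bash
python3 plan.py -26.1 412.3 302.3 8
```

```text
t 9.12 pos [412.8 302.   16.3] phi -26.13 down [-0.002 -0.001 -1.   ] w 40.2 F [ 0.1  0.1 -2.1] ff 30.7
roll -0.01 | tx -0.02 ty -0.00 tz 0.33 q [ 30.   4. 121.   0.  56. 146.]
```

Emit:
{"method": "step_arm", "body": {
  "commands": [
    {"hand": 0.3, "tx": 0, "ty": 0, "tz": 0.1, "roll": 0},
    {"hand": 0.3, "tx": 0, "ty": 0, "tz": 0.1, "roll": 0},
    {"hand": 0.3, "tx": 0, "ty": 0, "tz": 0, "roll": 0},
    {"hand": 0.3, "tx": 0, "ty": 0, "tz": 0, "roll": 0}
  ]
}}

```text
time: 9.45
tool_pos: [0.4133, 0.3025, 0.0125]
tcp_rot: [0.974, -0.226, 0.0, -0.0]
force: [0.6, -0.1, -1.8]
width: 0.0402
finger_force: 30.7
```

Emit:
{"method": "step_arm", "body": {
  "commands": [
    {"hand": 0.3, "tx": 0, "ty": 0, "tz": 0.06, "roll": 0},
    {"hand": 0.3, "tx": 0, "ty": 0, "tz": 0, "roll": 0},
    {"hand": 0.3, "tx": 0, "ty": 0, "tz": 0, "roll": 0}
  ]
}}

```text
time: 9.7
tool_pos: [0.4136, 0.3027, 0.0114]
tcp_rot: [0.974, -0.226, 0.0, -0.0]
force: [-0.8, 0.0, 1.6]
width: 0.0404
finger_force: 30.8
```

Contact felt: release gently.

Emit:
{"method": "step_arm", "body": {
  "commands": [
    {"hand": 0.3, "tx": 0, "ty": 0, "tz": 0.04, "roll": 0},
    {"hand": 0.3, "tx": 0, "ty": 0, "tz": 0, "roll": 0},
    {"hand": 0.8, "tx": 0, "ty": 0, "tz": 0, "roll": 0},
    {"hand": 0.8, "tx": 0, "ty": 0, "tz": 0, "roll": 0},
    {"hand": 0.8, "tx": 0, "ty": 0, "tz": 0, "roll": 0},
    {"hand": 0.8, "tx": 0, "ty": 0, "tz": 0, "roll": 0},
    {"hand": 0.8, "tx": 0, "ty": 0, "tz": 0, "roll": 0},
    {"hand": 0.8, "tx": 0, "ty": 0, "tz": -0.6, "roll": 0},
    {"hand": 0.8, "tx": 0, "ty": 0, "tz": -1, "roll": 0},
    {"hand": 0.8, "tx": 0, "ty": 0, "tz": -1, "roll": 0},
    {"hand": 0.8, "tx": 0, "ty": 0, "tz": -1, "roll": 0},
    {"hand": 0.8, "tx": 0, "ty": 0, "tz": -1, "roll": 0}
  ]
}}

```text
time: 10.7
tool_pos: [0.4129, 0.3022, 0.1257]
tcp_rot: [0.974, -0.226, -0.0, 0.0]
force: [-0.1, 0.1, 0.3]
width: 0.0686
finger_force: 0.0
```

```bash
python3 plan.py 110.4 441.6 77.4 60
```

```text
t 10.70 pos [412.9 302.2 125.7] phi -26.12 down [-0. -0. -1.] w 68.6 F [-0.1  0.1  0.3] ff 0.0
roll -27.30 | tx -8.83 ty -2.06 tz 2.63 q [ 30.  -5. 118.   0.  68. 146.]
```

Emit:
{"method": "step_arm", "body": {
  "commands": [
    {"hand": 0.6, "tx": 0, "ty": 0, "tz": 0, "roll": -1},
    {"hand": 0.6, "tx": 0, "ty": 0, "tz": 0, "roll": -1},
    {"hand": 0.6, "tx": 0, "ty": 0, "tz": 0, "roll": -1},
    {"hand": 0.6, "tx": 0, "ty": 0, "tz": 0, "roll": -1},
    {"hand": 0.6, "tx": 0, "ty": 0, "tz": 0, "roll": -1},
    {"hand": 0.6, "tx": 0, "ty": 0, "tz": 0, "roll": -1},
    {"hand": 0.6, "tx": 0, "ty": 0, "tz": 0, "roll": -1},
    {"hand": 0.6, "tx": 0, "ty": 0, "tz": 0, "roll": -1},
    {"hand": 0.6, "tx": 0, "ty": 0, "tz": 0, "roll": -1},
    {"hand": 0.6, "tx": 0, "ty": 0, "tz": 0, "roll": -1},
    {"hand": 0.6, "tx": 0, "ty": 0, "tz": 0, "roll": -1},
    {"hand": 0.6, "tx": 0, "ty": 0, "tz": 0, "roll": -1}
  ]
}}

```text
time: 11.7
tool_pos: [0.4131, 0.3023, 0.1246]
tcp_rot: [0.956, 0.293, -0.0, 0.0]
force: [-0.1, 0.2, -1.2]
width: 0.0509
finger_force: 0.0
```

Emit:
{"method": "step_arm", "body": {
  "commands": [
    {"hand": 0.6, "tx": 0, "ty": 0, "tz": 0, "roll": -1},
    {"hand": 0.6, "tx": 0, "ty": 0, "tz": 0, "roll": -1},
    {"hand": 0.6, "tx": 0, "ty": 0, "tz": 0, "roll": -1},
    {"hand": 0.6, "tx": 0, "ty": 0, "tz": 0, "roll": -1},
    {"hand": 0.6, "tx": 0, "ty": 0, "tz": 0, "roll": -1},
    {"hand": 0.6, "tx": 0, "ty": 0, "tz": 0, "roll": -1},
    {"hand": 0.6, "tx": 0, "ty": 0, "tz": 0, "roll": -1},
    {"hand": 0.6, "tx": 0, "ty": 0, "tz": 0, "roll": -1},
    {"hand": 0.6, "tx": 0, "ty": 0, "tz": 0, "roll": -1},
    {"hand": 0.6, "tx": 0, "ty": 0, "tz": 0, "roll": -1},
    {"hand": 0.6, "tx": 0, "ty": 0, "tz": 0, "roll": -1},
    {"hand": 0.6, "tx": 0, "ty": 0, "tz": 0, "roll": -1}
  ]
}}

```text
time: 12.7
tool_pos: [0.4131, 0.3023, 0.1246]
tcp_rot: [0.681, 0.732, -0.0, -0.0]
force: [0.8, 0.1, 0.1]
width: 0.0511
finger_force: 0.0
```

Emit:
{"method": "step_arm", "body": {
  "commands": [
    {"hand": 0.6, "tx": 0, "ty": 0, "tz": 0, "roll": -1},
    {"hand": 0.6, "tx": 0, "ty": 0, "tz": 0, "roll": -1},
    {"hand": 0.6, "tx": 0, "ty": 0, "tz": 0, "roll": -1},
    {"hand": 0.6, "tx": 0, "ty": 0, "tz": 0, "roll": -0.3},
    {"hand": 0.6, "tx": -1, "ty": -0.2, "tz": 0, "roll": 0},
    {"hand": 0.6, "tx": -1, "ty": -0.2, "tz": 0, "roll": 0},
    {"hand": 0.6, "tx": -1, "ty": -0.3, "tz": 0, "roll": 0},
    {"hand": 0.6, "tx": -1, "ty": -0.3, "tz": 0, "roll": 0},
    {"hand": 0.6, "tx": -1, "ty": -0.3, "tz": 0, "roll": 0},
    {"hand": 0.6, "tx": -1, "ty": -0.3, "tz": 0, "roll": 0},
    {"hand": 0.6, "tx": -1, "ty": -0.26, "tz": 0, "roll": 0},
    {"hand": 0.6, "tx": -1, "ty": -0.2, "tz": 0, "roll": 0}
  ]
}}

```text
time: 13.7
tool_pos: [0.4342, 0.0957, 0.1246]
tcp_rot: [0.571, 0.821, -0.0, -0.0]
force: [-0.4, 0.3, 0.7]
width: 0.0515
finger_force: 0.0
```

Emit:
{"method": "step_arm", "body": {
  "commands": [
    {"hand": 0.6, "tx": -0.83, "ty": 0, "tz": 0.3, "roll": 0},
    {"hand": 0.6, "tx": 0, "ty": 0, "tz": 0.6, "roll": 0},
    {"hand": 0.6, "tx": 0, "ty": 0, "tz": 0.6, "roll": 0},
    {"hand": 0.6, "tx": 0, "ty": 0, "tz": 0.6, "roll": 0},
    {"hand": 0.6, "tx": 0, "ty": 0, "tz": 0, "roll": 0},
    {"hand": 0.6, "tx": 0, "ty": 0, "tz": 0, "roll": 0}
  ]
}}

```text
time: 14.2
tool_pos: [0.441, 0.0774, 0.0715]
tcp_rot: [0.571, 0.821, -0.001, -0.001]
force: [0.5, -0.2, 1.2]
width: 0.0513
finger_force: 0.0
```

```bash
python3 plan.py 110.4 441.6 77.4 13
python3 - <<'E'
from h import *
a=arm.camera("side"); b=arm.camera("top")
d=np.radians
for c in("top","side"): pass
p=np.array([.4123,.3023,d(-26.1)])
show("stopper",fit("stopper",p,z0=.005))
show("guard",fit("guard",np.array([.4416,.0774,d(20.2)])))
cv2.imwrite("pics/l2.png",np.hstack([cv2.resize(x[:,:,::-1][t:t+190,l:l+254],(400,300)) for x,t,l in((a,190,180),(b,170,80))]))
E
```

```text
t 14.20 pos [441.   77.4  71.5] phi 110.38 down [-0.002 -0.    -1.   ] w 51.3 F [ 0.5 -0.2  1.2] ff 0.0
roll -0.00 | tx -0.01 ty 0.02 tz 2.34 q [  3. -10. 128.  -0.  63. -17.]
stopper     top       x  411.5 y  301.6 yaw  -23.2 cost 0.074
stopper     side      x  413.1 y  302.6 yaw  -26.5 cost 0.149
stopper     top+side  x  411.9 y  302.0 yaw  -24.0 cost 0.119
guard       top       x  449.3 y   72.3 yaw   33.3 cost 2.698
guard       side      x  441.4 y   77.8 yaw   20.0 cost 0.119
guard       top+side  x  442.5 y   75.8 yaw   21.3 cost 1.462
```

View pics/l2.png

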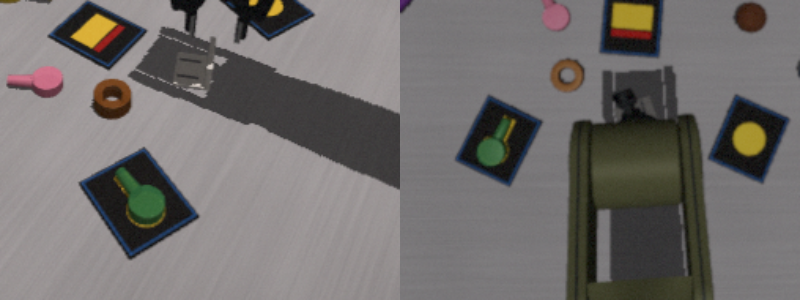

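The stopper is on its pad, possibly 2-3° off in yaw; I'll check that later. The guard is between the fingers.

Emit:
{"method": "step_arm", "body": {
  "commands": [
    {"hand": 0.6, "tx": 0, "ty": 0, "tz": 0.6, "roll": 0},
    {"hand": 0.6, "tx": 0, "ty": 0, "tz": 0.6, "roll": 0},
    {"hand": 0.6, "tx": 0, "ty": 0, "tz": 0.6, "roll": 0},
    {"hand": 0.6, "tx": 0, "ty": 0, "tz": 0.5, "roll": 0},
    {"hand": 0.6, "tx": 0, "ty": 0, "tz": 0, "roll": 0},
    {"hand": 0, "tx": 0, "ty": 0, "tz": 0, "roll": 0},
    {"hand": 0, "tx": 0, "ty": 0, "tz": 0, "roll": 0},
    {"hand": 0, "tx": 0, "ty": 0, "tz": 0, "roll": 0},
    {"hand": 0, "tx": 0, "ty": 0, "tz": 0, "roll": 0},
    {"hand": 0, "tx": 0, "ty": 0, "tz": 0, "roll": 0},
    {"hand": 0, "tx": 0, "ty": 0, "tz": 0, "roll": 0},
    {"hand": 0, "tx": 0, "ty": 0, "tz": 0, "roll": 0}
  ],
  "grip_force": 30
}}

```text
time: 15.5
tool_pos: [0.4429, 0.0776, 0.0161]
tcp_rot: [0.571, 0.821, 0.001, 0.001]
force: [-0.0, -0.1, 6.8]
width: 0.0076
finger_force: 32.4
```

```bash
python3 plan.py 85.2 590.8 94.2 65
```

```text
t 15.50 pos [442.9  77.6  16.1] phi 110.38 down [ 0.002  0.    -1.   ] w 7.6 F [-0.  -0.1  6.8] ff 32.4
roll 5.04 | tx 1.16 ty 5.84 tz -1.96 q [  3.  -4. 129.   0.  55. -17.]
```

Emit:
{"method": "step_arm", "body": {
  "commands": [
    {"hand": 0, "tx": 0, "ty": 0, "tz": -0.6, "roll": 0},
    {"hand": 0, "tx": 0, "ty": 0, "tz": -0.7, "roll": 0},
    {"hand": 0, "tx": 0, "ty": 0, "tz": -0.7, "roll": 0},
    {"hand": 0, "tx": 0, "ty": 0, "tz": 0, "roll": 1},
    {"hand": 0, "tx": 0, "ty": 0, "tz": 0, "roll": 1},
    {"hand": 0, "tx": 0, "ty": 0, "tz": 0, "roll": 1},
    {"hand": 0, "tx": 0, "ty": 0, "tz": 0, "roll": 1},
    {"hand": 0, "tx": 0, "ty": 0, "tz": 0, "roll": 1.0},
    {"hand": 0, "tx": 0.2, "ty": 0.6, "tz": 0, "roll": 0.04},
    {"hand": 0, "tx": 0.2, "ty": 0.8, "tz": 0, "roll": 0},
    {"hand": 0, "tx": 0.2, "ty": 0.8, "tz": 0, "roll": 0},
    {"hand": 0, "tx": 0.2, "ty": 0.8, "tz": 0, "roll": 0}
  ]
}}

```text
time: 16.5
tool_pos: [0.5186, 0.0913, 0.0644]
tcp_rot: [0.736, 0.677, -0.0, -0.0]
force: [0.2, -1.0, -0.3]
width: 0.0075
finger_force: 31.4
```

Emit:
{"method": "step_arm", "body": {
  "commands": [
    {"hand": 0, "tx": 0.2, "ty": 0.8, "tz": 0, "roll": 0},
    {"hand": 0, "tx": 0.16, "ty": 0.8, "tz": 0, "roll": 0},
    {"hand": 0, "tx": 0, "ty": 0.8, "tz": 0, "roll": 0},
    {"hand": 0, "tx": 0, "ty": 0.44, "tz": 0, "roll": 0},
    {"hand": 0, "tx": 0, "ty": 0, "tz": 0, "roll": 0},
    {"hand": 0, "tx": 0, "ty": 0, "tz": 0, "roll": 0},
    {"hand": 0, "tx": 0, "ty": 0, "tz": 0, "roll": 0}
  ]
}}

```text
time: 17.08
tool_pos: [0.5884, 0.0942, 0.0642]
tcp_rot: [0.736, 0.677, -0.001, -0.001]
force: [0.0, -0.1, -0.3]
width: 0.0077
finger_force: 31.4
```

```bash
python3 plan.py 85.2 590.8 94.2 24
```

```text
t 17.08 pos [588.4  94.2  64.2] phi 85.18 down [-0.002 -0.    -1.   ] w 7.7 F [ 0.  -0.1 -0.3] ff 31.4
roll -0.00 | tx 0.01 ty 0.10 tz 1.61 q [  4.  10. 109.   0.  62.   9.]
```

Emit:
{"method": "step_arm", "body": {
  "commands": [
    {"hand": 0, "tx": 0, "ty": 0.08, "tz": 0.4, "roll": 0},
    {"hand": 0, "tx": 0, "ty": 0, "tz": 0.4, "roll": 0},
    {"hand": 0, "tx": 0, "ty": 0, "tz": 0.4, "roll": 0},
    {"hand": 0, "tx": 0, "ty": 0, "tz": 0.37, "roll": 0},
    {"hand": 0, "tx": 0, "ty": 0, "tz": 0, "roll": 0},
    {"hand": 0, "tx": 0, "ty": 0, "tz": 0, "roll": 0},
    {"hand": 0, "tx": 0, "ty": 0, "tz": 0, "roll": 0}
  ]
}}

```text
time: 17.67
tool_pos: [0.5917, 0.0941, 0.0255]
tcp_rot: [0.736, 0.677, -0.0, -0.0]
force: [0.1, -0.5, -0.8]
width: 0.0074
finger_force: 31.4
```

Emit:
{"method": "step_arm", "body": {
  "commands": [
    {"hand": 0, "tx": 0, "ty": 0, "tz": 0.06, "roll": 0},
    {"hand": 0, "tx": 0, "ty": 0, "tz": 0.06, "roll": 0},
    {"hand": 0, "tx": 0, "ty": 0, "tz": 0, "roll": 0},
    {"hand": 0, "tx": 0, "ty": 0, "tz": 0, "roll": 0}
  ]
}}

```text
time: 18.0
tool_pos: [0.5918, 0.094, 0.0228]
tcp_rot: [0.736, 0.677, 0.0, 0.0]
force: [-0.1, 0.1, -0.7]
width: 0.0077
finger_force: 31.4
```

```bash
python3 plan.py 85.2 590.8 94.2 21
python3 - <<'E'
from h import *
a=arm.camera("side");arm.camera("top")
show("guard",fit("guard",np.array([.5908,.0942,np.radians(-4.8)]),z0=.005))
cv2.imwrite("pics/l3.png",cv2.resize(a[110:270,160:360,::-1],(700,560)))
E
```

```text
t 18.00 pos [591.8  94.   22.8] phi 85.18 down [ 0.  0. -1.] w 7.7 F [-0.1  0.1 -0.7] ff 31.4
roll -0.00 | tx 0.00 ty -0.04 tz 0.07 q [  4.  13. 109.  -0.  57.   9.]
guard       side      x  593.8 y   93.5 yaw    8.0 cost 0.637
```

View pics/l3.png

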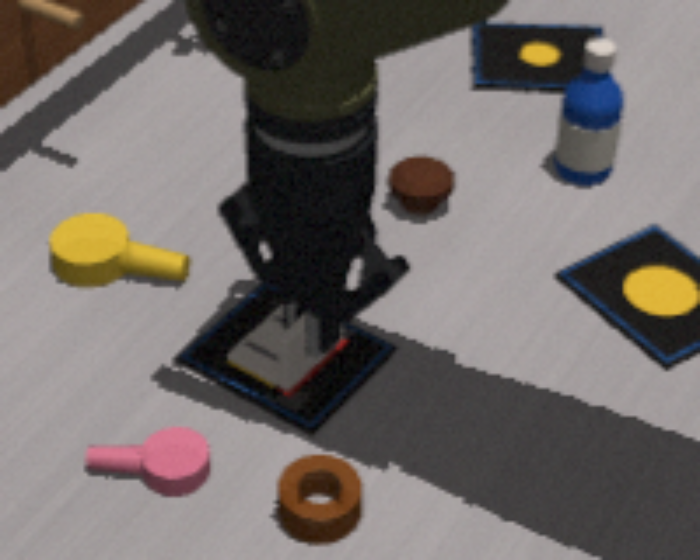

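Guard is held over its rectangle on the red stripe. I'll lower it the rest of the way with a 1 mm x correction, then release.

Emit:
{"method": "step_arm", "body": {
  "commands": [
    {"hand": 0, "tx": 0, "ty": -0.04, "tz": 0.06, "roll": 0},
    {"hand": 0, "tx": 0, "ty": 0, "tz": 0.06, "roll": 0},
    {"hand": 0, "tx": 0, "ty": 0, "tz": 0, "roll": 0},
    {"hand": 0, "tx": 0, "ty": 0, "tz": 0, "roll": 0}
  ]
}}

```text
time: 18.53
tool_pos: [0.5912, 0.0942, 0.0212]
tcp_rot: [0.736, 0.677, 0.0, 0.0]
force: [-3.5, -0.7, 7.4]
width: 0.0074
finger_force: 32.7
```

```bash
python3 plan.py 85.2 590.8 94.2 21
```

```text
t 18.53 pos [591.2  94.2  21.2] phi 85.19 down [ 0. -0. -1.] w 7.4 F [-3.5 -0.7  7.4] ff 32.7
roll -0.00 | tx -0.00 ty -0.02 tz 0.01 q [  4.  13. 110.  -0.  57.   9.]
```

Emit:
{"method": "step_arm", "body": {
  "commands": [
    {"hand": 0.4, "tx": 0, "ty": 0, "tz": 0, "roll": 0},
    {"hand": 0.4, "tx": 0, "ty": 0, "tz": 0, "roll": 0},
    {"hand": 0.4, "tx": 0, "ty": 0, "tz": 0, "roll": 0},
    {"hand": 0.4, "tx": 0, "ty": 0, "tz": 0, "roll": 0},
    {"hand": 0.4, "tx": 0, "ty": 0, "tz": 0, "roll": 0},
    {"hand": 0.4, "tx": 0, "ty": 0, "tz": -0.5, "roll": 0},
    {"hand": 0.4, "tx": 0, "ty": 0, "tz": -0.9, "roll": 0},
    {"hand": 0.4, "tx": 0, "ty": 0, "tz": -0.9, "roll": 0},
    {"hand": 1, "tx": 0, "ty": 0, "tz": -0.9, "roll": 0},
    {"hand": 1, "tx": 0, "ty": 0, "tz": -0.9, "roll": 0},
    {"hand": 1, "tx": 0, "ty": 0, "tz": 0, "roll": 0}
  ]
}}

```text
time: 19.45
tool_pos: [0.5944, 0.0944, 0.129]
tcp_rot: [0.736, 0.677, 0.004, 0.003]
force: [1.4, 0.6, 0.1]
width: 0.0692
finger_force: 0.0
```

```bash
python3 plan.py 85.2 615 -93.7 62
```

```text
t 19.45 pos [594.4  94.4 129. ] phi 85.19 down [ 0.011  0.001 -1.   ] w 69.2 F [1.4 0.6 0.1] ff 0.0
roll -0.00 | tx -7.43 ty 1.45 tz 2.68 q [  4.   6. 106.   0.  67.   9.]
```

Emit:
{"method": "step_arm", "body": {
  "commands": [
    {"hand": 1, "tx": -0.93, "ty": 0.18, "tz": 0, "roll": 0},
    {"hand": 1, "tx": -0.93, "ty": 0.18, "tz": 0, "roll": 0},
    {"hand": 1, "tx": -0.93, "ty": 0.18, "tz": 0, "roll": 0},
    {"hand": 1, "tx": -0.93, "ty": 0.18, "tz": 0.3, "roll": 0},
    {"hand": 1, "tx": -0.93, "ty": 0.18, "tz": 0.6, "roll": 0},
    {"hand": 1, "tx": -0.93, "ty": 0.18, "tz": 0.6, "roll": 0},
    {"hand": 1, "tx": -0.93, "ty": 0.18, "tz": 0.6, "roll": 0},
    {"hand": 1, "tx": -0.92, "ty": 0.19, "tz": 0.5, "roll": 0},
    {"hand": 1, "tx": 0, "ty": 0, "tz": 0, "roll": 0},
    {"hand": 1, "tx": 0, "ty": 0, "tz": 0, "roll": 0},
    {"hand": 1, "tx": 0, "ty": 0, "tz": 0, "roll": 0}
  ]
}}

```text
time: 20.37
tool_pos: [0.6113, -0.0937, 0.0574]
tcp_rot: [0.736, 0.677, 0.0, -0.0]
force: [-0.5, 0.9, 0.1]
width: 0.0851
finger_force: 0.0
```

```bash
python3 plan.py 85.2 615 -93.7 4
python3 - <<'E'
from h import *
arm.camera("top");arm.camera("side");d=np.radians
show("stopper",fit("stopper",np.array([.4123,.3023,d(-25)]),z0=.005))
show("guard",fit("guard",np.array([.591,.094,d(-5)]),z0=.005))
out=[]
for c,n,p in(("top","stopper",(.4123,.3023,d(-26.1))),("top","guard",(.5908,.0942,d(-4.8)))):
    im=arm.camera(c); u=proj(c,[[p[0]+.01,p[1],.01]])[0].round().astype(int)
    b=cv2.resize(im[u[1]-34:u[1]+34,u[0]-34:u[0]+34,::-1],(400,400)); b=cv2.convertScaleAbs(b,alpha=1.8)
    m=sil(c,n,p,.005)[u[1]-34:u[1]+34,u[0]-34:u[0]+34]
    cs,_=cv2.findContours((cv2.resize(m,(400,400))>.5).astype(np.uint8),0,2); cv2.drawContours(b,cs,-1,(0,0,255),1); out.append(b)
cv2.imwrite("pics/z2.png",np.hstack(out))
E
```

```text
t 20.37 pos [611.3 -93.7  57.4] phi 85.17 down [ 0.  0. -1.] w 85.1 F [-0.5  0.9  0.1] ff 0.0
roll -0.01 | tx 0.01 ty 0.15 tz 2.13 q [-14.  13. 106.   0.  61.  -9.]
stopper     top       x  411.2 y  301.2 yaw  -22.7 cost 0.082
stopper     side      x  414.1 y  302.2 yaw  -27.4 cost 0.192
stopper     top+side  x  411.7 y  301.8 yaw  -24.2 cost 0.150
guard       top       x  591.1 y   95.2 yaw   -5.6 cost 0.064
guard       side      x  590.9 y   94.5 yaw   -3.4 cost 0.079
guard       top+side  x  590.8 y   94.7 yaw   -4.4 cost 0.075
```

View pics/z2.png

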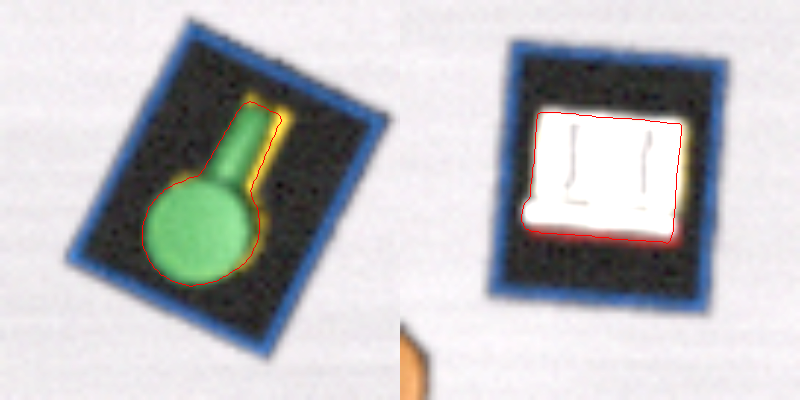

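Emit:
{"method": "step_arm", "body": {
  "commands": [
    {"hand": 1, "tx": 0, "ty": 0.15, "tz": 0.5, "roll": 0},
    {"hand": 1, "tx": 0, "ty": 0, "tz": 0.6, "roll": 0},
    {"hand": 1, "tx": 0, "ty": 0, "tz": 0.6, "roll": 0},
    {"hand": 1, "tx": 0, "ty": 0, "tz": 0.4, "roll": 0},
    {"hand": 1, "tx": 0, "ty": 0, "tz": 0, "roll": 0},
    {"hand": 0.3, "tx": 0, "ty": 0, "tz": 0, "roll": 0},
    {"hand": 0.3, "tx": 0, "ty": 0, "tz": 0, "roll": 0},
    {"hand": 0.3, "tx": 0, "ty": 0, "tz": 0, "roll": 0},
    {"hand": 0.3, "tx": 0, "ty": 0, "tz": 0, "roll": 0},
    {"hand": 0.3, "tx": 0, "ty": 0, "tz": 0, "roll": 0},
    {"hand": 0.3, "tx": 0, "ty": 0, "tz": 0, "roll": 0},
    {"hand": 0.3, "tx": 0, "ty": 0, "tz": 0, "roll": 0}
  ],
  "grip_force": 30
}}

```text
time: 21.77
tool_pos: [0.6161, -0.0946, 0.006]
tcp_rot: [0.736, 0.677, 0.001, 0.001]
force: [-0.1, 0.2, 6.0]
width: 0.046
finger_force: 31.2
```

```bash
python3 plan.py 85.2 427 -90.6 60
```

```text
t 21.77 pos [616.1 -94.6   6. ] phi 85.18 down [ 0.002 -0.001 -1.   ] w 46.0 F [-0.1  0.2  6. ] ff 31.2
roll -0.00 | tx -0.47 ty -7.55 tz -2.16 q [-14.  17. 106.   0.  56.  -9.]
```

Emit:
{"method": "step_arm", "body": {
  "commands": [
    {"hand": 0.3, "tx": 0, "ty": 0, "tz": -0.6, "roll": 0},
    {"hand": 0.3, "tx": 0, "ty": 0, "tz": -0.8, "roll": 0},
    {"hand": 0.3, "tx": 0, "ty": -0.5, "tz": -0.7, "roll": 0},
    {"hand": 0.3, "tx": -0.05, "ty": -0.8, "tz": 0, "roll": 0},
    {"hand": 0.3, "tx": -0.05, "ty": -0.8, "tz": 0, "roll": 0},
    {"hand": 0.3, "tx": -0.05, "ty": -0.9, "tz": 0, "roll": 0},
    {"hand": 0.3, "tx": -0.05, "ty": -0.9, "tz": 0, "roll": 0},
    {"hand": 0.3, "tx": -0.05, "ty": -0.9, "tz": 0, "roll": 0},
    {"hand": 0.3, "tx": -0.05, "ty": -0.9, "tz": 0, "roll": 0},
    {"hand": 0.3, "tx": -0.05, "ty": -0.9, "tz": 0, "roll": 0},
    {"hand": 0.3, "tx": -0.05, "ty": -0.9, "tz": 0, "roll": 0},
    {"hand": 0.3, "tx": 0, "ty": 0, "tz": 0, "roll": 0}
  ]
}}

```text
time: 22.77
tool_pos: [0.423, -0.0876, 0.0558]
tcp_rot: [0.736, 0.677, -0.001, -0.002]
force: [-0.3, 0.3, -1.3]
width: 0.0457
finger_force: 31.2
```

```bash
python3 plan.py 85.2 427 -90.6 13
```

```text
t 22.77 pos [423.  -87.6  55.8] phi 85.16 down [-0.004  0.001 -1.   ] w 45.7 F [-0.3  0.3 -1.3] ff 31.2
roll -0.01 | tx -0.11 ty 0.17 tz 1.71 q [-19. -11. 130.  -0.  61. -14.]
```

Emit:
{"method": "step_arm", "body": {
  "commands": [
    {"hand": 0.3, "tx": -0.1, "ty": 0.05, "tz": 0.4, "roll": 0},
    {"hand": 0.3, "tx": 0, "ty": 0, "tz": 0.5, "roll": 0},
    {"hand": 0.3, "tx": 0, "ty": 0, "tz": 0.5, "roll": 0},
    {"hand": 0.3, "tx": 0, "ty": 0, "tz": 0.2, "roll": 0},
    {"hand": 0.3, "tx": 0, "ty": 0, "tz": 0, "roll": 0},
    {"hand": 0.3, "tx": 0, "ty": 0, "tz": 0, "roll": 0},
    {"hand": 0.3, "tx": 0, "ty": 0, "tz": 0, "roll": 0},
    {"hand": 0.3, "tx": 0, "ty": 0, "tz": 0, "roll": 0}
  ]
}}

```text
time: 23.43
tool_pos: [0.4292, -0.0914, 0.0178]
tcp_rot: [0.736, 0.677, 0.0, 0.001]
force: [0.8, 0.4, -0.4]
width: 0.0459
finger_force: 31.2
```

```bash
python3 plan.py 85.2 427 -90.6 11
```

```text
t 23.43 pos [429.2 -91.4  17.8] phi 85.19 down [ 0.001 -0.    -1.   ] w 45.9 F [ 0.8  0.4 -0.4] ff 31.2
roll -0.00 | tx 0.02 ty -0.09 tz 0.27 q [-19.  -6. 130.  -0.  56. -14.]
```

Emit:
{"method": "step_arm", "body": {
  "commands": [
    {"hand": 0.3, "tx": 0.02, "ty": -0.09, "tz": 0.1, "roll": 0},
    {"hand": 0.3, "tx": 0, "ty": 0, "tz": 0.08, "roll": 0},
    {"hand": 0.3, "tx": 0, "ty": 0, "tz": 0.07, "roll": 0},
    {"hand": 0.3, "tx": 0, "ty": 0, "tz": 0, "roll": 0},
    {"hand": 0.3, "tx": 0, "ty": 0, "tz": 0, "roll": 0},
    {"hand": 0.3, "tx": 0, "ty": 0, "tz": 0, "roll": 0}
  ]
}}

```text
time: 23.93
tool_pos: [0.4262, -0.0905, 0.011]
tcp_rot: [0.736, 0.677, 0.0, 0.0]
force: [-1.1, 0.2, 2.9]
width: 0.0456
finger_force: 31.4
```

```bash
python3 plan.py 85.2 427 -90.6 11
```

```text
t 23.93 pos [426.2 -90.5  11. ] phi 85.18 down [ 0. -0. -1.] w 45.6 F [-1.1  0.2  2.9] ff 31.4
roll -0.00 | tx -0.00 ty 0.03 tz 0.00 q [-19.  -6. 131.   0.  55. -14.]
```

Emit:
{"method": "step_arm", "body": {
  "commands": [
    {"hand": 0.9, "tx": 0, "ty": 0, "tz": 0, "roll": 0},
    {"hand": 0.9, "tx": 0, "ty": 0, "tz": 0, "roll": 0},
    {"hand": 0.9, "tx": 0, "ty": 0, "tz": 0, "roll": 0},
    {"hand": 0.9, "tx": 0, "ty": 0, "tz": 0, "roll": 0},
    {"hand": 0.9, "tx": 0, "ty": 0, "tz": 0, "roll": 0},
    {"hand": 0.9, "tx": 0, "ty": 0, "tz": -0.5, "roll": 0},
    {"hand": 0.9, "tx": 0, "ty": 0, "tz": -0.9, "roll": 0},
    {"hand": 0.9, "tx": 0, "ty": 0, "tz": -0.9, "roll": 0},
    {"hand": 0.9, "tx": 0, "ty": 0, "tz": -0.9, "roll": 0},
    {"hand": 0.7, "tx": 0, "ty": 0, "tz": -0.8, "roll": 0},
    {"hand": 0.7, "tx": 0, "ty": 0, "tz": 0, "roll": 0},
    {"hand": 0.7, "tx": 0, "ty": 0, "tz": 0, "roll": 0}
  ]
}}

```text
time: 24.93
tool_pos: [0.427, -0.0907, 0.1119]
tcp_rot: [0.736, 0.677, 0.001, 0.001]
force: [0.2, 0.5, -1.5]
width: 0.0598
finger_force: 0.0
```

```bash
python3 plan.py 85.2 434.5 -297.3 55
```

```text
t 24.93 pos [427.  -90.7 111.9] phi 85.19 down [ 0.003 -0.001 -1.   ] w 59.8 F [ 0.2  0.5 -1.5] ff 0.0
roll -0.00 | tx -8.21 ty 0.99 tz 2.28 q [-19. -15. 128.  -0.  67. -14.]
```

Emit:
{"method": "step_arm", "body": {
  "commands": [
    {"hand": 0.7, "tx": -0.91, "ty": 0.1, "tz": 0, "roll": 0},
    {"hand": 0.7, "tx": -0.91, "ty": 0.11, "tz": 0, "roll": 0},
    {"hand": 0.7, "tx": -0.91, "ty": 0.11, "tz": 0, "roll": 0},
    {"hand": 0.7, "tx": -0.91, "ty": 0.11, "tz": 0, "roll": 0},
    {"hand": 0.7, "tx": -0.91, "ty": 0.11, "tz": 0.4, "roll": 0},
    {"hand": 0.7, "tx": -0.91, "ty": 0.11, "tz": 0.5, "roll": 0},
    {"hand": 0.7, "tx": -0.91, "ty": 0.11, "tz": 0.5, "roll": 0},
    {"hand": 0.7, "tx": -0.91, "ty": 0.11, "tz": 0.5, "roll": 0},
    {"hand": 0.7, "tx": -0.93, "ty": 0.11, "tz": 0.4, "roll": 0},
    {"hand": 0.7, "tx": 0, "ty": 0, "tz": 0, "roll": 0},
    {"hand": 0.7, "tx": 0, "ty": 0, "tz": 0, "roll": 0},
    {"hand": 0.7, "tx": 0, "ty": 0, "tz": 0, "roll": 0}
  ]
}}

```text
time: 25.93
tool_pos: [0.4325, -0.2961, 0.052]
tcp_rot: [0.736, 0.677, -0.0, -0.001]
force: [0.2, 0.3, 0.2]
width: 0.0598
finger_force: 0.0
```

```bash
python3 plan.py 85.2 434.5 -297.3 2
python3 - <<'E'
from h import *
arm.camera("top");arm.camera("side")
show("knob_large",fit("knob_large",np.array([.427,-.0905,0]),z0=.005))
show("knob_small",fit("knob_small",np.array([.4345,-.2975,0])))
E
```

```text
t 25.93 pos [ 432.5 -296.1   52. ] phi 85.17 down [-0.002  0.002 -1.   ] w 59.8 F [0.2 0.3 0.2] ff 0.0
roll -0.01 | tx -0.04 ty 0.08 tz 2.00 q [-40.   2. 119.   0.  60. -35.]
knob_large  top       x  426.5 y  -89.4 yaw   16.6 cost 0.044
knob_large  side      x  426.5 y  -91.4 yaw   -0.1 cost 0.120
knob_large  top+side  x  426.2 y  -89.7 yaw    0.2 cost 0.087
knob_small  top       x  434.8 y -299.3 yaw   11.4 cost 0.188
knob_small  side      x  433.7 y -296.6 yaw   -2.6 cost 0.168
knob_small  top+side  x  434.3 y -298.8 yaw    1.2 cost 0.194
```

Emit:
{"method": "step_arm", "body": {
  "commands": [
    {"hand": 0.7, "tx": -0.05, "ty": 0.06, "tz": 0.5, "roll": 0},
    {"hand": 0.7, "tx": 0, "ty": 0, "tz": 0.6, "roll": 0},
    {"hand": 0.7, "tx": 0, "ty": 0, "tz": 0.5, "roll": 0},
    {"hand": 0.7, "tx": 0, "ty": 0, "tz": 0.4, "roll": 0},
    {"hand": 0.7, "tx": 0, "ty": 0, "tz": 0, "roll": 0},
    {"hand": 0.1, "tx": 0, "ty": 0, "tz": 0, "roll": 0},
    {"hand": 0.1, "tx": 0, "ty": 0, "tz": 0, "roll": 0},
    {"hand": 0.1, "tx": 0, "ty": 0, "tz": 0, "roll": 0},
    {"hand": 0.1, "tx": 0, "ty": 0, "tz": 0, "roll": 0},
    {"hand": 0.1, "tx": 0, "ty": 0, "tz": 0, "roll": 0},
    {"hand": 0.1, "tx": 0, "ty": 0, "tz": 0, "roll": 0},
    {"hand": 0.1, "tx": 0, "ty": 0, "tz": 0, "roll": 0}
  ],
  "grip_force": 25
}}

```text
time: 27.23
tool_pos: [0.4353, -0.2989, 0.0041]
tcp_rot: [0.736, 0.677, 0.0, 0.001]
force: [0.1, -0.7, 3.5]
width: 0.0281
finger_force: 24.8
```

```bash
python3 plan.py 85.2 622.2 -310.8 60
```

```text
t 27.23 pos [ 435.3 -298.9    4.1] phi 85.19 down [ 0.001 -0.001 -1.   ] w 28.1 F [ 0.1 -0.7  3.5] ff 24.8
roll -0.00 | tx 0.15 ty 7.49 tz -2.24 q [-40.   7. 119.  -0.  54. -35.]
```

Emit:
{"method": "step_arm", "body": {
  "commands": [
    {"hand": 0.1, "tx": 0, "ty": 0, "tz": -0.6, "roll": 0},
    {"hand": 0.1, "tx": 0, "ty": 0, "tz": -0.8, "roll": 0},
    {"hand": 0.1, "tx": 0, "ty": 0.5, "tz": -0.8, "roll": 0},
    {"hand": 0.1, "tx": 0, "ty": 0.9, "tz": 0, "roll": 0},
    {"hand": 0.1, "tx": 0, "ty": 0.9, "tz": 0, "roll": 0},
    {"hand": 0.1, "tx": 0, "ty": 0.9, "tz": 0, "roll": 0},
    {"hand": 0.1, "tx": 0, "ty": 0.9, "tz": 0, "roll": 0},
    {"hand": 0.1, "tx": 0, "ty": 0.9, "tz": 0, "roll": 0},
    {"hand": 0.1, "tx": 0, "ty": 0.9, "tz": 0, "roll": 0},
    {"hand": 0.1, "tx": 0.1, "ty": 0.9, "tz": 0, "roll": 0},
    {"hand": 0.1, "tx": 0.05, "ty": 0.68, "tz": 0, "roll": 0},
    {"hand": 0.1, "tx": 0, "ty": 0, "tz": 0.5, "roll": 0}
  ]
}}

```text
time: 28.23
tool_pos: [0.6259, -0.3113, 0.0487]
tcp_rot: [0.736, 0.677, 0.001, 0.004]
force: [-0.0, -0.9, 1.2]
width: 0.0279
finger_force: 24.9
```

Emit:
{"method": "step_arm", "body": {
  "commands": [
    {"hand": 0.1, "tx": 0, "ty": 0, "tz": 0.5, "roll": 0},
    {"hand": 0.1, "tx": 0, "ty": 0, "tz": 0.5, "roll": 0},
    {"hand": 0.1, "tx": 0, "ty": 0, "tz": 0, "roll": 0},
    {"hand": 0.1, "tx": 0, "ty": 0, "tz": 0, "roll": 0},
    {"hand": 0.1, "tx": 0, "ty": 0, "tz": 0, "roll": 0},
    {"hand": 0.1, "tx": 0, "ty": 0, "tz": 0, "roll": 0}
  ]
}}

```text
time: 28.73
tool_pos: [0.6213, -0.3108, 0.0215]
tcp_rot: [0.736, 0.677, 0.0, 0.0]
force: [-0.3, -0.5, 0.7]
width: 0.0282
finger_force: 24.9
```

```bash
python3 plan.py 85.2 622.2 -310.8 9
```

```text
t 28.73 pos [ 621.3 -310.8   21.5] phi 85.16 down [ 0.001 -0.    -1.   ] w 28.2 F [-0.3 -0.5  0.7] ff 24.9
roll -0.01 | tx 0.00 ty 0.03 tz 0.50 q [-31.  24.  96.  -0.  60. -26.]
```

Emit:
{"method": "step_arm", "body": {
  "commands": [
    {"hand": 0.1, "tx": 0, "ty": 0.03, "tz": 0.2, "roll": 0},
    {"hand": 0.1, "tx": 0, "ty": 0, "tz": 0.15, "roll": 0},
    {"hand": 0.1, "tx": 0, "ty": 0, "tz": 0.1, "roll": 0},
    {"hand": 0.1, "tx": 0, "ty": 0, "tz": 0, "roll": 0},
    {"hand": 0.1, "tx": 0, "ty": 0, "tz": 0, "roll": 0},
    {"hand": 0.1, "tx": 0, "ty": 0, "tz": 0, "roll": 0}
  ]
}}

```text
time: 29.23
tool_pos: [0.622, -0.3103, 0.0094]
tcp_rot: [0.736, 0.677, -0.0, -0.0]
force: [-0.2, -0.0, -0.4]
width: 0.028
finger_force: 24.9
```

```bash
python3 plan.py 85.2 622.2 -310.8 9
```

```text
t 29.23 pos [ 622.  -310.3    9.4] phi 85.18 down [-0.  0. -1.] w 28.0 F [-0.2 -0.  -0.4] ff 24.9
roll -0.00 | tx -0.02 ty 0.01 tz 0.02 q [-31.  25.  96.   0.  59. -26.]
```

Emit:
{"method": "step_arm", "body": {
  "commands": [
    {"hand": 0.1, "tx": 0, "ty": 0, "tz": 0.05, "roll": 0},
    {"hand": 0.1, "tx": 0, "ty": 0, "tz": 0, "roll": 0},
    {"hand": 0.1, "tx": 0, "ty": 0, "tz": 0, "roll": 0},
    {"hand": 0.1, "tx": 0, "ty": 0, "tz": 0, "roll": 0}
  ]
}}

```text
time: 29.57
tool_pos: [0.6223, -0.3105, 0.0091]
tcp_rot: [0.736, 0.677, 0.0, 0.0]
force: [-2.9, 0.8, 5.1]
width: 0.0276
finger_force: 25.2
```

Contact. Release, lift, and move away for a final look.

Emit:
{"method": "step_arm", "body": {
  "commands": [
    {"hand": 0.6, "tx": 0, "ty": 0, "tz": 0, "roll": 0},
    {"hand": 0.6, "tx": 0, "ty": 0, "tz": 0, "roll": 0},
    {"hand": 0.6, "tx": 0, "ty": 0, "tz": 0, "roll": 0},
    {"hand": 0.6, "tx": 0, "ty": 0, "tz": 0, "roll": 0},
    {"hand": 0.6, "tx": 0, "ty": 0, "tz": 0, "roll": 0},
    {"hand": 0.6, "tx": 0, "ty": 0, "tz": -0.5, "roll": 0},
    {"hand": 0.6, "tx": 0, "ty": 0, "tz": -1, "roll": 0},
    {"hand": 0.6, "tx": 0, "ty": 0, "tz": -1, "roll": 0},
    {"hand": 0.6, "tx": 0, "ty": 0, "tz": -1, "roll": 0},
    {"hand": 0.6, "tx": 0, "ty": 0, "tz": -1, "roll": 0},
    {"hand": 0.8, "tx": 0, "ty": 0, "tz": -1, "roll": 0},
    {"hand": 0.8, "tx": 0, "ty": 0, "tz": -1, "roll": 0}
  ]
}}

```text
time: 30.57
tool_pos: [0.6221, -0.3104, 0.1733]
tcp_rot: [0.736, 0.677, 0.0, 0.001]
force: [0.8, 0.0, 0.4]
width: 0.0683
finger_force: 0.0
```

Emit:
{"method": "step_arm", "body": {
  "commands": [
    {"hand": 0.8, "tx": 0, "ty": -1, "tz": 0, "roll": 0},
    {"hand": 0.8, "tx": 0, "ty": -1, "tz": 0, "roll": 0},
    {"hand": 0.8, "tx": 0, "ty": -1, "tz": 0, "roll": 0},
    {"hand": 0.8, "tx": 0, "ty": -1, "tz": 0, "roll": 0},
    {"hand": 0.8, "tx": 0, "ty": -1, "tz": 0, "roll": 0},
    {"hand": 0.8, "tx": 0, "ty": -1, "tz": 0, "roll": 0},
    {"hand": 0.8, "tx": 0, "ty": -1, "tz": 0, "roll": 0},
    {"hand": 0.8, "tx": 0, "ty": -1, "tz": 0, "roll": 0},
    {"hand": 0.8, "tx": 0, "ty": 0, "tz": 0, "roll": 0},
    {"hand": 0.8, "tx": 0, "ty": 0, "tz": 0, "roll": 0}
  ]
}}

```text
time: 31.4
tool_pos: [0.4224, -0.2938, 0.1718]
tcp_rot: [0.737, 0.676, 0.0, 0.001]
force: [0.3, -0.2, -0.2]
width: 0.0682
finger_force: 0.0
```

```bash
python3 - <<'E'
from h import *
d=np.radians
a=arm.camera("top");b=arm.camera("side")
for n,p,z in(("stopper",(.4123,.3023,d(-25)),.005),("guard",(.591,.094,d(-5)),.005),("knob_large",(.427,-.0905,0),.005),("knob_small",(.622,-.3105,0),.005),("cleaner",(.531,-.1945,0),0),("tape_roll",(.5253,.1909,0),0)):
    show(n,fit(n,np.array(p),z0=z))
# plug axis of the stopper from green pixels, per camera, against candidates of yaw
for c in("top","side"):
    u=proj(c,[[.42,.30,.015]])[0]
    g=colmask(c,u,(50,70,25),(90,255,255))[0]["mask"].astype(np.float32)
    for y in(-20,-22,-24,-26,-28):
        best=min((np.abs(sil(c,"stopper",(.4123+i*.001,.3023+j*.001,d(y)),.005)-g).sum()/g.sum(),i,j) for i in range(-2,3) for j in range(-2,3)); print(c,y,best)
# plug pixels: mean position at distance 28-50 mm from the head, on plane z = plug axis + pad
im=arm.camera("top");m=colmask("top",proj("top",[[.42,.30,.015]])[0],(50,70,25),(90,255,255))[0]["mask"]
P=np.array([ray("top",(x,y),.021) for y,x in np.argwhere(m)])
c0=np.array([.4123,.3023]);r=np.hypot(*(P-c0).T);Q=P[(r>.03)&(r<.05)].mean(0)-c0; print("plug dir",np.degrees(np.arctan2(Q[1],Q[0])))
cv2.imwrite("pics/f.png",np.hstack([cv2.resize(x[:,:,::-1],(400,300),interpolation=cv2.INTER_AREA) for x in(a,b)]))
q=np.vstack([cv2.resize(a[t:t+70,l:l+70,::-1],(280,280)) for t,l in((220,107),)]+[cv2.resize(b[270:360,220:310,::-1],(280,280))])
cv2.imwrite("pics/f2.png",q)
E
python3 plan.py -26 412.3 302.3 60
```

```text
stopper     top       x  411.2 y  302.1 yaw  -23.1 cost 0.107
stopper     side      x  413.2 y  301.8 yaw  -26.1 cost 0.234
stopper     top+side  x  411.8 y  302.1 yaw  -24.7 cost 0.177
guard       top       x  590.8 y   93.8 yaw   -4.3 cost 0.060
guard       side      x  590.0 y   94.8 yaw   -3.4 cost 0.142
guard       top+side  x  590.6 y   94.2 yaw   -5.3 cost 0.102
knob_large  side      x  425.3 y  -88.7 yaw    5.8 cost 0.053
knob_small  top       x  621.1 y -309.8 yaw   -3.9 cost 0.304
cleaner     top       x  528.8 y -193.6 yaw    3.9 cost 0.067
cleaner     side      x  531.0 y -193.8 yaw   -0.9 cost 0.095
cleaner     top+side  x  529.9 y -193.1 yaw   16.5 cost 0.093
tape_roll   top       x  525.0 y  190.9 yaw   -4.4 cost 0.191
tape_roll   side      x  526.1 y  192.4 yaw    4.8 cost 0.131
tape_roll   top+side  x  525.3 y  191.2 yaw    6.3 cost 0.173
top -20 (np.float32(0.17590028), -1, 1)
top -22 (np.float32(0.16308865), -2, 2)
top -24 (np.float32(0.15979917), -1, 2)
top -26 (np.float32(0.16101108), -1, 2)
top -28 (np.float32(0.18022853), -1, 2)
side -20 (np.float32(0.19349174), 0, -1)
side -22 (np.float32(0.18822314), 0, -1)
side -24 (np.float32(0.18357438), 0, -1)
side -26 (np.float32(0.18150826), 0, -1)
side -28 (np.float32(0.18491736), 0, -1)
plug dir -24.379798184755042
t 32.30 pos [ 422.8 -293.6  170.8] phi 85.18 down [ 0.  0. -1.] w 68.1 F [-0.7 -0.6  0.4] ff 0.0
roll 22.24 | tx -10.83 ty -21.24 tz 4.43 q [-41.  -8. 115.   0.  72. -36.]
```

View pics/f.png

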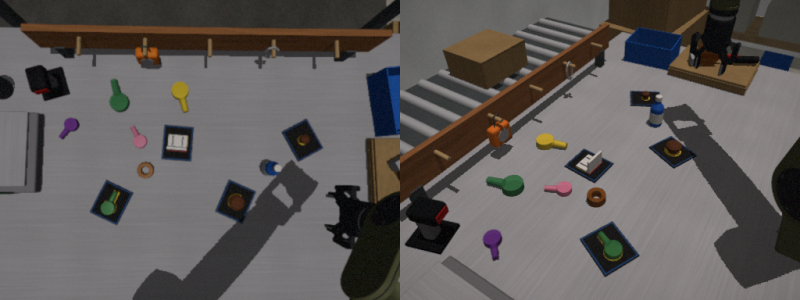

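View pics/f2.png

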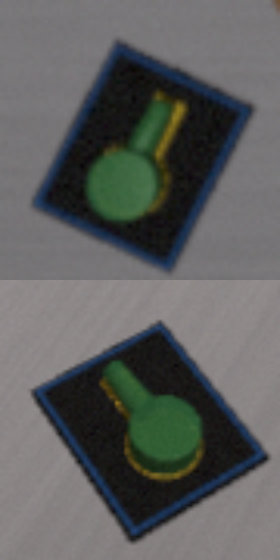

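All four articles sit on their silhouettes: the fits put them within about 1–2 mm, and the stopper within about 2° in yaw. The bottle and tape roll haven't moved and the arm is clear.

```bash
python3 -c "
from station import arm
print(arm.finish_job())"
```

```text
the job is handed in; nothing more can be done
None
```

The job is handed in at about 32 s: camera fits put all four articles on their pads the right way round within about 2 mm, the stopper was set down about 2° off its shape, and the bottle and tape roll were not moved.

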